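# Run a glass dish into the dish reader and take the reading

### The job

Run the sample into the dish reader and take a reading, working with your fingertips only: press down the lock pad in the middle of the sliding shuttle to free its brake, and keep it pressed while you push the shuttle all the way to its stop, so that its upright plate shuts the dark box; then let the pad spring up so the brake holds. With the shuttle home, press the round key on top of the reader right down and let it go. Never force the shuttle along while the brake still grips, do not touch or lift the dish riding on it, do not press the key before the shuttle is home, and leave the things standing around where they are.

Things in the scene. Friction and masses are not known exactly. Their poses are not given: they have to be found in the camera images.
- reader: Dish reader, fixed to the bench: a white and grey dark box 152 x 132 mm, 91 mm high, with a tunnel in one face; an aluminium T-slot rail 50 mm wide, 26 mm high runs out of it along +y. Origin: at bench level on the rail's middle line; z up. The box fills y = -236 to -104 mm, x = -76 to +76 mm; the rail ends at y = +221 mm. The shuttle is pushed along -y of this frame, into the box.
- shuttle (a joint): Shuttle on the rail, in m, growing along -y of the reader: 0 = fully out, 0.150 = home, at the hard stop, its upright plate flat on the box's face. Starts at 0 to 0.06. Grey metal saddle 64 mm wide, 144 mm long, top 37 mm above the bench, the pad in its middle. Pad up: the brake holds against about 20 N; pad pressed: it slides with 1 to 2 N and stays where it is left.
- seal_plate (a point): Middle of the top edge of the shuttle's upright light-seal plate, 71 mm above the bench; the plate is 112 mm wide and 4 mm thick, stands 73 mm from the pad's centre towards the box, and has a thin rubber gasket on its box side. When home its gasket meets the box's face. The dish carrier lies beyond it. Moves with the shuttle.
- pad (a joint): Tilt of the lock pad, a sprung lever pivoted 60 mm from the pad's centre on the box side, in rad: about 0 = up and level, brake gripping; 0.117 = fully down, the centre 7 mm lower. At the centre it takes about 7 N to press, 8.5 N fully down (a little more nearer the box). The grip fades as the pad goes down and is gone once its centre is 3 mm down. It springs up when let go.
- pad_top (a point): Centre of the top face of the black ribbed lock pad in the shuttle's middle, 48 mm above the bench when up. The pad is 40 mm across the rail, 56 mm along it, and stands 11 mm above the saddle. On the box side a cross ridge, 22 to 28 mm from this point, stands 7 mm above the face for the fingertips to push against. Moves with the pad and shuttle; its axes are those of the reader.
- key (a joint): How far the reader's round key is pressed, in m: 0 = up, 0.005 = fully down (about 5 N); it springs up again.
- key_top (a point): Centre of the top of the key, a white button 28 mm across in a black collar (44 mm across, 9 mm below the key's top when up) on the top cover of the box; about 101 mm above the bench.
- dish_seat (a point): Centre of the floor of the round recess (68 mm across, 5 mm deep) in the dish carrier, a grey block 86 mm wide, 90 mm long. 33 mm above the bench, 121 mm from the pad's centre towards the box; moves with the shuttle.
- dish: The sample: a clear glass dish, 64 mm across and 12 mm high, lying loose in the carrier's close recess, which carries it along with the shuttle. Origin: centre of its underside.
- spare_dish: A second, like glass dish, 64 mm across, 12 mm high, lying on the bench on the robot's side of the rail. Not part of the job. Origin: centre of its underside.
- beaker: Small glass beaker, 58 mm across, 68 mm high, standing behind the rail. Not part of the job. Origin: centre of its underside.
- vial: Capped glass vial, 20 mm across, 65 mm high, standing behind the rail. Not part of the job. Origin: centre of its underside.
- tweezers: Steel tweezers, 126 mm long, 8 mm high, lying on the bench on the robot's side of the rail. Not part of the job. Origin: centre of its underside.

How it is judged:
By the outcome, as a careful person would: the job done as asked, in the order asked, and still so for the second after the job is handed in, with the robot touching nothing.
It also fails if it takes over 42 s, if anything falls off the work surface, if the arm or the gripper's body presses on something with over 40 N, if the wrist force passes 120 N, or if a joint passes its speed limit or range.

### The arm

A 6-joint arm with a two-finger parallel gripper is mounted at the origin on a cart in front of the work surface, level with it; the furniture and walls round the work are solid. World frame = base frame: x ahead of the robot, y to its left, z up, the work surface at z = 0. Lengths are in m, angles in degrees, forces in N, time in s.
With the tool pointing down it reaches from about 0.25 to 0.8 m from the base axis. Payload 8.5 kg.
Tool frame: the origin (TCP) lies at the very end of the fingers, on their centre line; the grasp point (between the pads) lies 19 mm behind it; z points along the fingers, y is the direction in which the jaws open and shut (so a half turn about z gives the same grasp; the last joint's range is limited). The gripper opens to 85 mm and grips with 20 to 120 N. Pads are 22 mm wide; open, the fingers measure 114 mm over their backs; the gripper's body (76 mm by 85 mm) begins 54 mm behind the grasp point. The pads swing forward as they close: fully open they stand 13 mm farther back than shut.
Start: joints at [-72.708, 13.648, -0.773, 75.585, 0, 90], TCP at [0.156, -0.501, 0.207] pointing down, gripper open.
Joint ranges: [-152.45, 152.45], [-59.26, 108.67], [-65.41, 83.53], [-104.44, 129.93], [-82.83, 76.93], [-180, 180]. Speed limits (degrees/s): [127.2, 127.2, 159.86, 180, 180, 180].

### API

Orientations are given as a 3x3 rotation matrix whose columns are the frame's x, y, z axes.
In Python, from workcell import env, camera, camera_params, job gives the robot as it stands. The module is installed in compiled form; this text tells all that it offers.
- The arm moves only by the tool send_rows, never from a script. Its arguments are lists of equal length, an entry for each row: "slide": the shift along the tool's x, y, z in cm, a list of three; "turn": the turn, a rotation vector about the tool's x, y, z in degrees, a list of three; "jaw": the finger opening in cm, from 0 to 8.54. In form: {"slide": [[x, y, z], ...], "turn": [[ax, ay, az], ...], "jaw": [jaw, ...]}. A call has 1 to 5 rows; each row shifts and turns the commanded pose from where the row before left it, along the tool's axes as they then stand; what a row does not reach is not made up. A row lasts 1/10 s, in which the tool goes at most 50 mm and 8.59 degrees, less where a joint would pass 70% of its speed; a pose out of reach is approached as far as the arm can. A call is refused whole if a number of a shift passes 5 or a number of a turn 8.59, either way. A call with a gripper value outside its range is refused whole. The fingers move at their own pace and stop on an object; "newtons" is the grip in N (left out, the last holds). Time passes only in rows, so rows that do not move let the fingers close. It gives the time, the measured TCP pose, the force and the opening at its end, in the units of the state.
- env.get_obs(): the state, without advancing time (a new reading comes with each control period).
- camera(name): name is "scene" or "top"; returns (picture, depth): 420x560x3 uint8, red, green, blue; 420x560 float32, m along the optical axis (not along the pixel's ray), 0 where there is no reading.
- camera_params(name): a dict with "fx", "fy", "cx", "cy" (pixels), "k1" (the pictures are not rectified: a ray, as slopes to the right and down, at radius r is drawn at 1 + k1 r^2 times it, then the intrinsics apply), "pose" (4x4, takes a point from camera to world coordinates). Camera axes: x right, y down, z forward; pixel columns grow to the right and rows downward; lengths in m; the calibration is good to about 2 mm. A picture is of the moment at which its call begins. camera_params takes no time and is no camera call.
- job.hand_in(): hands the job in, once; it reports no verdict.
The state is a dict: "time": time; "joint_positions": joint angles; "qd": joint speeds; "joint_efforts": joint torques, N m; "tcp_pos": TCP position; "orientation": TCP orientation; "ft_force": force on the tool from outside, world axes, zero at the start; "wrist_torque": the same for the moment, N m; "width": opening from 0.0 (shut) to 1.0 (fully open).
Only numpy, scipy, OpenCV 4.12 (cv2) and the standard library are available. Lean on these libraries where they do the work, as an engineer would, in place of code of your own. Each camera call takes 0.05 s, during which the arm holds its last target.

## Working session

There is one attempt and no reset: what is moved stays moved. The work goes in short steps, Python scripts to look and compute and a tool call to move; the robot and the scene stay as the last step left them, time stands still between calls to the robot, and variables do not carry over. Pictures are saved under pics/ and viewed, and the job is handed in when it is done.

Besides the shell and the picture viewer there is one more tool, called as name(argument=value, ...) on one line, values as JSON. send_rows: Moves the arm, as the interface text tells. Its arguments: {"type":"object","properties":{"slide":{"type":"array","items":{"type":"array","items":{"type":"number"}}},"turn":{"type":"array","items":{"type":"array","items":{"type":"number"}}},"jaw":{"type":"array","items":{"type":"number"}},"newtons":{"type":"number"}},"required":["slide","turn","jaw"]}

```bash
mkdir -p pics; cat > h.py <<'E'
import numpy as np, cv2
from workcell import env, camera, camera_params, job
def ray(name,u,v):
    p=camera_params(name); x=(u-p["cx"])/p["fx"]; y=(v-p["cy"])/p["fy"]
    a,b=x,y
    for _ in range(20):
        s=1+p["k1"]*(a*a+b*b); a,b=x/s,y/s
    T=np.array(p["pose"]); return T[:3,3], T[:3,:3]@np.array([a,b,1.0])
def onz(name,u,v,z):
    o,d=ray(name,u,v); return o+d*(z-o[2])/d[2]
def pt(name,u,v,dep):
    o,d=ray(name,u,v); return o+d*dep
E
python3 - <<'E'
from h import *
for n in ("scene","top"):
    im,d=camera(n); cv2.imwrite(f"pics/{n}0.png",im[:,:,::-1]); np.savez(f"/tmp/{n}0.npz",im=im,d=d)
    p=camera_params(n); print(n,p)
print(env.get_obs())
E
```

```text
scene {'fx': 433.0727496476674, 'fy': 433.0727496476674, 'cx': 283.5538430339492, 'cy': 208.1393169424074, 'k1': 0.013953305951119988, 'pose': array([[-0.87478563, -0.32877291,  0.3558911 ,  0.26100575],
       [-0.48423518,  0.56852011, -0.66505728,  0.5805188 ],
       [ 0.01632157, -0.75411754, -0.65653663,  0.65096983],
       [ 0.        ,  0.        ,  0.        ,  1.        ]])}
top {'fx': 392.06116556989224, 'fy': 392.06116556989224, 'cx': 284.9676437444415, 'cy': 207.56526924525366, 'k1': -0.020279749655056648, 'pose': array([[ 0.02104059, -0.99613489,  0.08527939,  0.46333809],
       [-0.99960961, -0.02252871, -0.01652512,  0.02220319],
       [ 0.01838248, -0.0848984 , -0.99622003,  0.93656916],
       [ 0.        ,  0.        ,  0.        ,  1.        ]])}
{'time': 0.1, 'joint_positions': array([-7.27073602e+01,  1.36743975e+01, -8.10762820e-01,  7.55849845e+01,
       -4.06174134e-05,  9.00007769e+01]), 'qd': array([ 0.04488581, -0.0717644 ,  0.12299281, -0.01780094, -0.02526073,
        0.01751433]), 'joint_efforts': array([-1.60103704e-03, -5.39721537e+01,  3.46998203e+01,  1.34103728e-02,
       -9.17948341e-05, -2.07493014e-05]), 'tcp_pos': array([ 0.15593859, -0.50088858,  0.2063797 ]), 'orientation': array([[ 9.54803023e-01,  2.97239054e-01, -3.64589858e-04],
       [ 2.97239278e-01, -9.54802307e-01,  1.16870823e-03],
       [-7.25508143e-07, -1.22425658e-03, -9.99999251e-01]]), 'ft_force': array([-0.1701726 ,  0.58676535, -0.14538161]), 'wrist_torque': array([ 0.00558967,  0.05955248, -0.00527146]), 'width': 0.9988499913851088}
```

```bash
ls pics
```

```text
scene0.png
top0.png
```

View pics/top0.png

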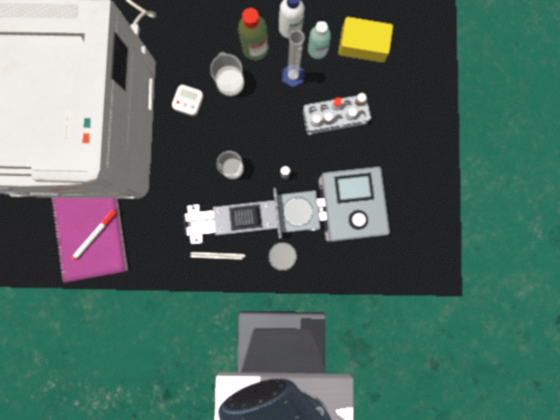

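View pics/scene0.png

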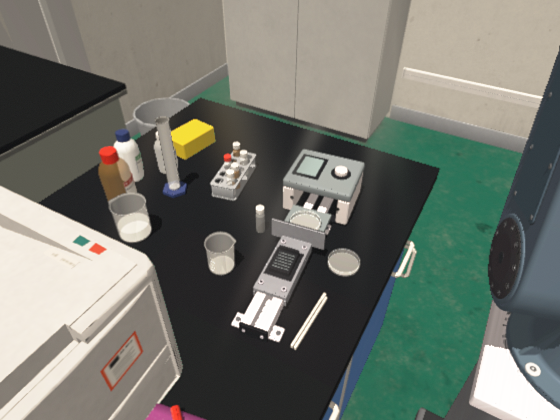

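The top view shows the box centred at about (355,205), the key at (358,219), the pad at (245,216), the plate at (277,213) and the dish at (297,211). The rail runs left to about (190,224). I'll enlarge both views to measure.

```bash
python3 - <<'E'
from h import *
a=np.load("/tmp/top0.npz")["im"][150:280,170:400,::-1]; cv2.imwrite("pics/topc.png",cv2.resize(a,None,fx=3.45,fy=3.45,interpolation=cv2.INTER_CUBIC))
a=np.load("/tmp/scene0.npz")["im"][140:350,220:420,::-1]; cv2.imwrite("pics/scenec.png",cv2.resize(a,None,fx=2.8,fy=2.8,interpolation=cv2.INTER_CUBIC))
E
```

```text
(no output)
```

View pics/topc.png

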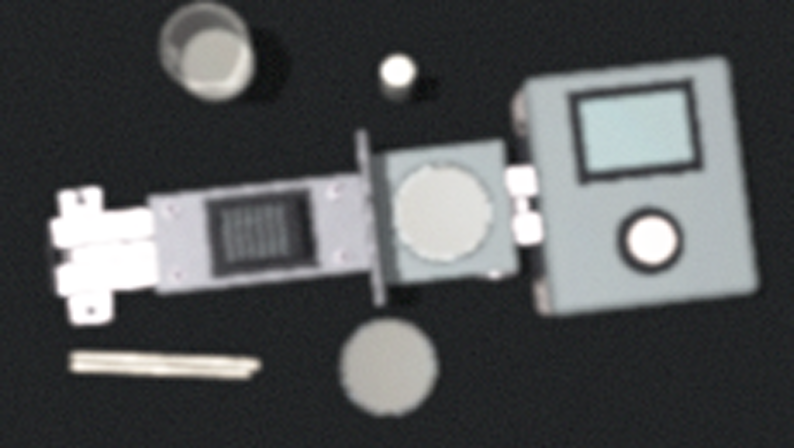

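View pics/scenec.png

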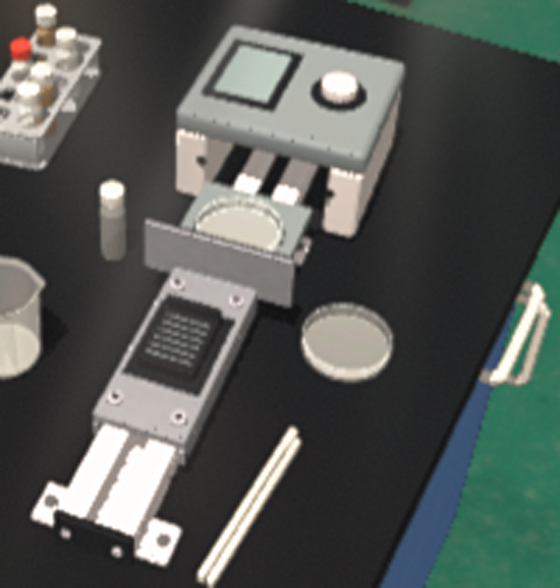

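```bash
python3 - <<'E'
from h import *
def T(x,y,z): return onz("top",x/3.45+170-.36,y/3.45+150-.36,z)
def S(x,y,z): return onz("scene",x/2.8+220-.32,y/2.8+140-.32,z)
box=[T(*q,.091) for q in [(527,80),(726,57),(758,291),(547,315)]]
for b in box: print("box",b.round(4))
print("boxsides",[np.linalg.norm(box[i]-box[(i+1)%4]).round(4) for i in range(4)])
print("boxc",np.mean(box,0).round(4))
pl=[T(*q,.071) for q in [(361,132),(379,304)]]; print("plate",np.round(pl,4),np.linalg.norm(pl[0]-pl[1]),np.mean(pl,0))
pls=[S(*q,.071) for q in [(146,220),(296,258)]]; print("plateS",np.round(pls,4),np.linalg.norm(pls[0]-pls[1]),np.mean(pls,0))
pad=[T(*q,.046) for q in [(208,201),(310,191),(316,266),(214,276)]]; print("pad",np.round(pad,4),np.mean(pad,0))
print("key",T(651,240,.101),S(340,84,.101))
print("dish top",T(443,213,.045),S(240,225,.045))
print("sad",T(148,196,.037),T(158,293,.037),"railend",T(53,222,.026),T(57,291,.026))
print("spare",T(388,367,.012),"tweez",T(75,362,.005),T(258,367,.005),"vial",T(398,72,.065),"beaker",T(205,45,.068))
E
```

```text
box [ 0.6138 -0.072   0.091 ]
box [ 0.6317 -0.1989  0.091 ]
box [ 0.4834 -0.2192  0.091 ]
box [ 0.4657 -0.0865  0.091 ]
boxsides [np.float64(0.1281), np.float64(0.1497), np.float64(0.1339), np.float64(0.1488)]
boxc [ 0.5486 -0.1441  0.091 ]
plate [[0.5808 0.0325 0.071 ]
 [0.4705 0.0185 0.071 ]] 0.11120963410875276 [0.52563233 0.02551821 0.071     ]
plateS [[0.5808 0.0314 0.071 ]
 [0.4721 0.0134 0.071 ]] 0.11012163620787735 [0.52643297 0.02242407 0.071     ]
pad [[0.536  0.1326 0.046 ]
 [0.5441 0.0656 0.046 ]
 [0.4947 0.0603 0.046 ]
 [0.4867 0.1271 0.046 ]] [0.51537238 0.09640462 0.046     ]
key [ 0.5133931  -0.14938694  0.101     ] [ 0.5127252  -0.14961795  0.101     ]
dish top [ 0.53160022 -0.02261494  0.045     ] [ 0.53221477 -0.02314697  0.045     ]
sad [0.53914812 0.17372582 0.037     ] [0.47487051 0.16477062 0.037     ] railend [0.52108759 0.2387093  0.026     ] [0.47486547 0.23408231 0.026     ]
spare [0.42842824 0.0111783  0.012     ] tweez [0.42707672 0.22471081 0.005     ] [0.42633231 0.09989573 0.005     ] vial [0.62160826 0.00942868 0.065     ] beaker [0.6357918  0.13521386 0.068     ]
```

```bash
cat >> h.py <<'E'
from scipy.spatial.transform import Rotation as R
YAW=7.5; C,S_=np.cos(np.radians(YAW)),np.sin(np.radians(YAW))
XR=np.array([C,S_,0]); YR=np.array([-S_,C,0]); O=np.array([.5264,.0244,0])
# tool goal: x along +YR, z down
RG=np.column_stack([YR,np.cross([0,0,-1.],YR),[0,0,-1.]])
def plan(goal,n,Rg=RG):
    o=env.get_obs(); Rm=np.array(o["orientation"]); p=np.array(o["tcp_pos"])
    rv=R.from_matrix(Rm.T@Rg).as_rotvec()
    dp=(np.array(goal)-p)/n
    print("t",o["time"],"tcp",p.round(4),"F",np.round(o["ft_force"],1),"turn/row",np.degrees(rv/n).round(2))
    for k in range(n):
        Rk=Rm@R.from_rotvec(rv*k/n).as_matrix(); print((Rk.T@dp*100).round(2))
def rd(): # TCP in reader coords
    o=env.get_obs(); p=np.array(o["tcp_pos"]); q=p-O
    print("t",o["time"],"reader xyz mm",(np.array([q@XR,q@YR,q[2]])*1000).round(1),"F reader",np.round([o["ft_force"]@XR,o["ft_force"]@YR,o["ft_force"][2]],1))
E
python3 -c "
from h import *
pad=np.array([.516,.097,0])
plan(pad-YR*.006+[0,0,.15],15)"
```

```text
t 0.1 tcp [ 0.1559 -0.5009  0.2064] F [-0.2  0.6 -0.1] turn/row [-0.   -0.   -5.35]
[ 3.47 -3.05  0.38]
[ 3.74 -2.72  0.38]
[ 3.98 -2.36  0.38]
[ 4.18 -1.97  0.38]
[ 4.34 -1.58  0.38]
[ 4.47 -1.17  0.38]
[ 4.56 -0.74  0.38]
[ 4.61 -0.32  0.38]
[4.62 0.12 0.38]
[4.59 0.55 0.38]
[4.52 0.97 0.38]
[4.41 1.39 0.38]
[4.26 1.79 0.38]
[4.07 2.18 0.38]
[3.85 2.55 0.38]
```

send_rows(slide=[[3.5,-3.0,0.2],[3.7,-2.7,0.2],[4.0,-2.4,0.2],[4.2,-2.0,0.2],[4.3,-1.6,0.2]], turn=[[0,0,-5.35],[0,0,-5.35],[0,0,-5.35],[0,0,-5.35],[0,0,-5.35]], jaw=[0,0,0,0,0])

```text
time: 0.6
tcp_pos: [0.2764, -0.3022, 0.1966]
orientation: [[0.717, 0.698, -0.0], [0.698, -0.717, 0.0], [0.0, -0.0, -1.0]]
ft_force: [1.4, -1.5, 0.5]
width: 0.139
```

send_rows(slide=[[4.5,-1.2,0.2],[4.6,-0.7,0.2],[4.6,-0.3,0.2],[4.6,0.1,0.2],[4.6,0.5,0.2]], turn=[[0,0,-5.35],[0,0,-5.35],[0,0,-5.35],[0,0,-5.35],[0,0,-5.35]], jaw=[0,0,0,0,0])

```text
time: 1.1
tcp_pos: [0.3967, -0.1042, 0.1868]
orientation: [[0.325, 0.946, 0.0], [0.946, -0.325, -0.0], [0.0, 0.0, -1.0]]
ft_force: [0.6, -1.1, 0.1]
width: -0.002
```

```bash
python3 -c "
from h import *
pad=np.array([.516,.097,0])
plan(pad-YR*.006+[0,0,.12],6); print(env.get_obs()['width'])"
```

```text
t 1.1 tcp [ 0.3967 -0.1042  0.1868] F [ 0.6 -1.1  0.1] turn/row [ 0.    0.   -4.41]
[3.73 0.83 1.11]
[3.65 1.12 1.11]
[3.56 1.4  1.11]
[3.44 1.67 1.11]
[3.3  1.92 1.11]
[3.14 2.17 1.11]
-0.0024026184153597492
```

send_rows(slide=[[3.7,0.8,0.8],[3.6,1.1,0.8],[3.6,1.4,0.8],[3.4,1.7,0.8],[3.3,1.9,0.8]], turn=[[0,0,-4.4],[0,0,-4.4],[0,0,-4.4],[0,0,-4.4],[0,0,-4.4]], jaw=[0,0,0,0,0])

```text
time: 1.6
tcp_pos: [0.4969, 0.0572, 0.1463]
orientation: [[-0.052, 0.999, -0.0], [0.999, 0.052, -0.0], [0.0, -0.0, -1.0]]
ft_force: [-0.1, -1.2, -0.4]
width: 0.001
```

send_rows(slide=[[3.1,2.2,0.8],[0,0,0]], turn=[[0,0,-4.4],[0,0,0]], jaw=[0,0])

```text
time: 1.8
tcp_pos: [0.5183, 0.0909, 0.1372]
orientation: [[-0.131, 0.991, -0.001], [0.991, 0.131, 0.001], [0.001, -0.001, -1.0]]
ft_force: [0.3, -0.2, -0.1]
width: 0.0
```

```bash
python3 -c "
from h import *
pad=np.array([.516,.097,0])
plan(pad-YR*.006+[0,0,.056],4);rd()
im,d=camera('scene'); cv2.imwrite('pics/s1.png',cv2.resize(im[140:350,220:420,::-1],None,fx=2.8,fy=2.8,interpolation=cv2.INTER_CUBIC))
"
```

```text
t 1.8 tcp [0.5183 0.0909 0.1372] F [ 0.3 -0.2 -0.1] turn/row [-0.01 -0.01  0.01]
[ 0.01 -0.04  2.03]
[ 0.01 -0.04  2.03]
[ 0.01 -0.04  2.03]
[ 0.01 -0.04  2.03]
t 1.8 reader xyz mm [  0.7  67.  137.2] F reader [ 0.3 -0.2 -0.1]
```

View pics/s1.png

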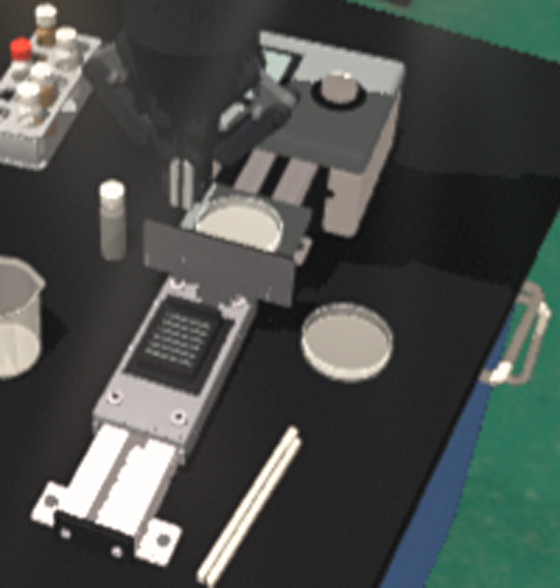

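The picture shows the fingertips still high above the shuttle, at about (180,200) in the crop. The scene is undisturbed, so I'll lower to just above the pad.

send_rows(slide=[[0,0,2.0],[0,0,2.0],[0,0,2.0],[0,0,1.5],[0,0,0]], turn=[[0,0,0],[0,0,0],[0,0,0],[0,0,0],[0,0,0]], jaw=[0,0,0,0,0])

```text
time: 2.35
tcp_pos: [0.5149, 0.0865, 0.0623]
orientation: [[-0.124, 0.992, -0.004], [0.992, 0.124, -0.001], [-0.0, -0.004, -1.0]]
ft_force: [0.4, -0.5, -0.8]
width: 0.002
```

```bash
python3 -c "
from h import *
rd()
im,d=camera('scene'); cv2.imwrite('pics/s2.png',cv2.resize(im[180:300,230:350,::-1],None,fx=5,fy=5,interpolation=cv2.INTER_CUBIC))
im,d=camera('top'); cv2.imwrite('pics/t2.png',cv2.resize(im[150:280,170:400,::-1],None,fx=3.45,fy=3.45,interpolation=cv2.INTER_CUBIC))
"
```

```text
t 2.35 reader xyz mm [-3.3 63.1 62.3] F reader [ 0.4 -0.5 -0.8]
```

View pics/s2.png

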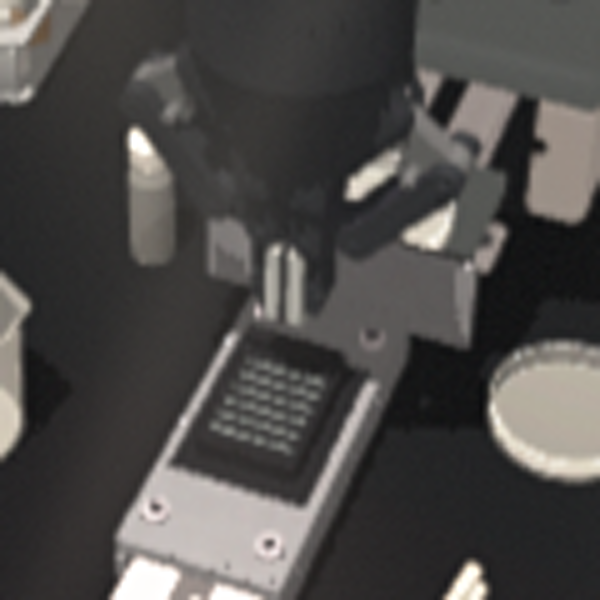

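View pics/t2.png

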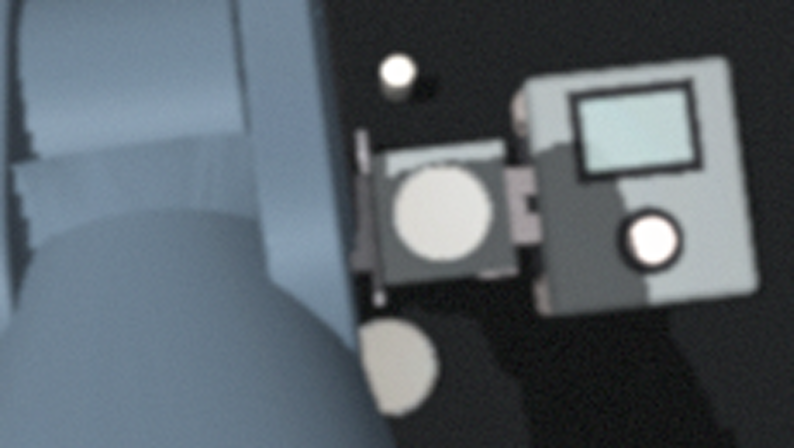

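send_rows(slide=[[0.5,0.25,0],[0,0,0]], turn=[[0,0,0],[0,0,0]], jaw=[0,0])

```text
time: 2.65
tcp_pos: [0.5197, 0.0934, 0.0649]
orientation: [[-0.125, 0.992, 0.002], [0.992, 0.125, 0.001], [0.0, 0.002, -1.0]]
ft_force: [0.0, 0.4, 0.0]
width: 0.001
```

```bash
python3 -c "
from h import *
rd()
"
```

```text
t 2.65 reader xyz mm [ 2.4 69.3 64.9] F reader [0.1 0.4 0. ]
```

send_rows(slide=[[0,0,0],[0,0,0],[0,0,0]], turn=[[0,0,0],[0,0,0],[0,0,0]], jaw=[0,0,0])

```text
time: 2.95
tcp_pos: [0.5188, 0.0929, 0.0641]
orientation: [[-0.125, 0.992, 0.0], [0.992, 0.125, 0.0], [0.0, 0.0, -1.0]]
ft_force: [-0.2, 0.9, 0.6]
width: 0.0
```

```bash
python3 -c "
from h import *
rd()
"
```

```text
t 2.95 reader xyz mm [ 1.4 68.9 64.1] F reader [-0.1  0.9  0.6]
```

send_rows(slide=[[0,-0.1,0.5],[0,0,0.5],[0,0,0.3],[0,0,0],[0,0,0]], turn=[[0,0,-0.3],[0,0,0],[0,0,0],[0,0,0],[0,0,0]], jaw=[0,0,0,0,0])

```text
time: 3.45
tcp_pos: [0.5177, 0.0928, 0.0508]
orientation: [[-0.13, 0.991, -0.0], [0.991, 0.13, 0.0], [0.0, -0.0, -1.0]]
ft_force: [-0.2, -0.6, 1.3]
width: 0.001
```

send_rows(slide=[[0,0,0.2],[0,0,0.1],[0,0,0],[0,0,0]], turn=[[0,0,0],[0,0,0],[0,0,0],[0,0,0]], jaw=[0,0,0,0])

```text
time: 3.85
tcp_pos: [0.5178, 0.0928, 0.0479]
orientation: [[-0.13, 0.991, 0.0], [0.991, 0.13, 0.0], [0.0, 0.0, -1.0]]
ft_force: [0.7, 0.6, 0.8]
width: -0.001
```

```bash
python3 -c "
from h import *
rd()
"
```

```text
t 3.85 reader xyz mm [ 0.4 68.9 47.9] F reader [0.8 0.5 0.8]
```

send_rows(slide=[[0,0,0.2],[0,0,0.2],[0,0,0],[0,0,0]], turn=[[0,0,0],[0,0,0],[0,0,0],[0,0,0]], jaw=[0,0,0,0])

```text
time: 4.25
tcp_pos: [0.5177, 0.0928, 0.0438]
orientation: [[-0.13, 0.991, -0.0], [0.991, 0.13, 0.0], [0.0, -0.0, -1.0]]
ft_force: [-0.2, 0.2, 0.6]
width: -0.0
```

```bash
python3 -c "
from h import *
rd()
im,d=camera('scene'); cv2.imwrite('pics/s3.png',cv2.resize(im[180:300,230:350,::-1],None,fx=5,fy=5,interpolation=cv2.INTER_CUBIC))
"
```

```text
t 4.25 reader xyz mm [ 0.3 68.9 43.8] F reader [-0.2  0.2  0.6]
```

View pics/s3.png

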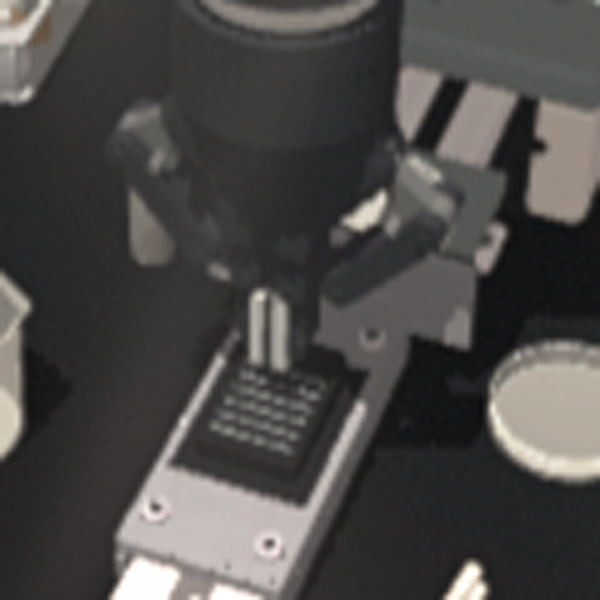

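```bash
python3 -c "
from h import *
def rc(p): q=p-O; return (np.array([q@XR,q@YR,q[2]])*1000).round(1)
for x,y in [(257,365),(280,368),(268,367)]:
  for z in (.044,.048,.055): print(x,z,rc(onz('scene',230+x/5-.4,180+y/5-.4,z)))
print('pad ribs corners')
for x,y in [(250,362),(322,380),(290,455),(212,425)]: print(rc(onz('scene',230+x/5-.4,180+y/5-.4,.048)))
p=camera_params('scene');T=np.linalg.inv(p['pose'])
for w in (np.array(env.get_obs()['tcp_pos']),np.array([.516,.097,.048])):
  c=T@np.append(w,1);a,b=c[0]/c[2],c[1]/c[2];s=1+p['k1']*(a*a+b*b);u,v=p['cx']+p['fx']*a*s,p['cy']+p['fy']*b*s
  print((u+.4-230)*5,(v+.4-180)*5)
d=camera('scene')[1]
for x,y in [(268,340),(268,355),(268,362),(268,372),(255,380),(320,350),(345,345)]:
  u,v=230+x//5,180+y//5; print(x,y,rc(pt('scene',u,v,d[v,u])))
"
```

```text
257 0.044 [12.6 55.6 44. ]
257 0.048 [11.3 59.1 48. ]
257 0.055 [ 8.9 65.2 55. ]
280 0.044 [ 3.9 53.7 44. ]
280 0.048 [ 2.6 57.3 48. ]
280 0.055 [ 0.4 63.4 55. ]
268 0.044 [ 8.4 55.  44. ]
268 0.048 [ 7.  58.5 48. ]
268 0.055 [ 4.7 64.6 55. ]
pad ribs corners
[14.3 58.7 48. ]
[-14.2  57.   48. ]
[-16.3  96.   48. ]
[15.5 93.4 48. ]
274.24184025065614 398.336293976904
273.0656287763523 399.91694468044983
268 340 [ 0.5 77.6 82.7]
268 355 [-0.3 79.5 77. ]
268 362 [-0.2 79.1 74. ]
268 372 [ 6.5 61.  48. ]
255 380 [ 8.3 66.5 47.2]
320 350 [-11.2  49.6  54.8]
345 345 [-13.1  24.6  34. ]
```

```bash
python3 -c "
from h import *
def rc(p): q=p-O; return (np.array([q@XR,q@YR,q[2]])*1000).round(1)
im,d=camera('scene')
cv2.imwrite('pics/s4.png',cv2.resize(im[215:275,255:315,::-1],None,fx=10,fy=10,interpolation=cv2.INTER_NEAREST))
for v in range(232,266,2):
  print(v,[rc(pt('scene',u,v,d[v,u])).tolist() for u in (280,284,288,292)])
"
```

```text
232 [[5.5, 81.0, 124.2], [2.5, 69.1, 114.6], [-10.7, 84.9, 133.7], [-14.9, 76.0, 127.3]]
234 [[5.7, 80.3, 118.6], [1.7, 70.9, 111.6], [-9.3, 80.5, 124.4], [-15.1, 76.0, 122.5]]
236 [[6.5, 78.1, 111.4], [1.8, 70.5, 106.3], [-8.9, 79.2, 118.2], [-14.6, 74.3, 115.9]]
238 [[5.4, 80.7, 109.2], [0.9, 72.7, 103.6], [-9.1, 79.2, 113.4], [-14.9, 74.6, 111.3]]
240 [[5.7, 79.9, 103.4], [-1.9, 79.9, 106.3], [-9.1, 79.0, 108.2], [-12.0, 65.8, 97.1]]
242 [[5.3, 80.7, 99.2], [-1.6, 78.7, 100.0], [-7.2, 73.3, 97.1], [-13.1, 68.4, 94.8]]
244 [[5.7, 79.5, 92.9], [-1.4, 78.1, 94.3], [-8.2, 75.8, 94.8], [-12.7, 66.8, 88.0]]
246 [[5.8, 79.0, 87.2], [-1.8, 79.0, 90.2], [-8.2, 75.4, 89.2], [-12.4, 65.5, 81.4]]
248 [[5.8, 78.9, 81.9], [-2.1, 79.4, 85.5], [-7.6, 73.4, 81.9], [-0.2, 29.4, 36.3]]
250 [[5.9, 78.4, 76.1], [-1.9, 78.7, 79.6], [-7.9, 73.9, 77.2], [-7.0, 48.8, 52.4]]
252 [[6.0, 78.1, 70.5], [-2.6, 80.2, 76.0], [-0.5, 52.7, 48.0], [-8.2, 51.9, 50.5]]
254 [[11.9, 62.6, 47.4], [4.8, 60.0, 47.7], [-2.5, 57.9, 48.5], [-9.4, 54.8, 48.3]]
256 [[9.4, 69.1, 49.3], [3.2, 64.2, 47.0], [-4.4, 63.1, 49.0], [-11.3, 59.9, 48.6]]
258 [[7.6, 73.5, 49.0], [1.5, 68.5, 46.5], [-5.6, 65.9, 46.8], [-12.9, 64.3, 48.2]]
260 [[5.7, 78.2, 49.1], [-1.1, 75.1, 48.7], [-7.9, 72.0, 48.4], [-14.6, 68.8, 48.0]]
262 [[4.0, 82.5, 48.7], [-2.7, 79.1, 48.0], [-9.5, 76.3, 48.0], [-16.4, 73.5, 48.0]]
264 [[2.4, 86.5, 48.0], [-4.4, 83.4, 47.7], [-10.9, 79.8, 46.7], [-18.4, 78.9, 49.0]]
```

View pics/s4.png

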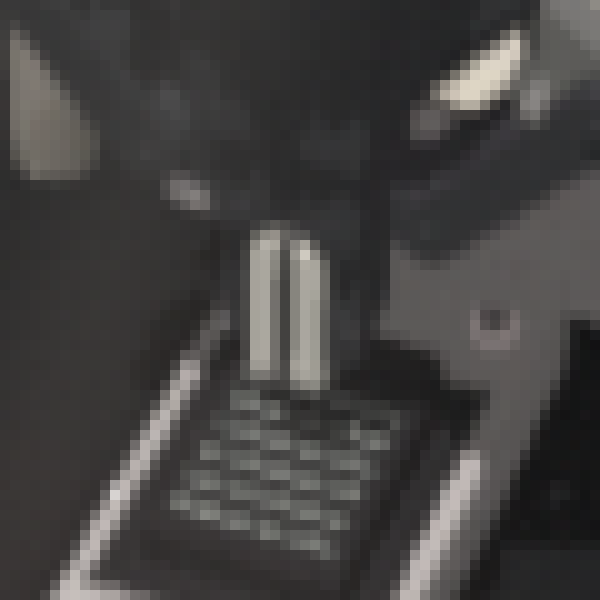

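The depth image puts the finger ends at z≈70 mm (crop about (268,365)). The reported TCP is at 44 mm, and there's no contact force. So the real tips sit about 26 mm above the reported TCP, and I'll trust depth and force from here and descend slowly.

send_rows(slide=[[0,0,0.4],[0,0,0.4],[0,0,0.4],[0,0,0],[0,0,0]], turn=[[0,0,0],[0,0,0],[0,0,0],[0,0,0],[0,0,0]], jaw=[0,0,0,0,0])

```text
time: 4.9
tcp_pos: [0.5176, 0.0928, 0.0317]
orientation: [[-0.13, 0.991, -0.0], [0.991, 0.13, 0.0], [0.0, -0.0, -1.0]]
ft_force: [0.0, -0.9, 0.3]
width: 0.0
```

```bash
python3 -c "
from h import *
rd()
def rc(p): q=p-O; return (np.array([q@XR,q@YR,q[2]])*1000).round(1)
im,d=camera('scene')
cv2.imwrite('pics/s5.png',cv2.resize(im[215:275,255:315,::-1],None,fx=10,fy=10,interpolation=cv2.INTER_NEAREST))
for v in range(246,266,1):
  print(v,[rc(pt('scene',u,v,d[v,u])).tolist() for u in (280,282,284,286,)])
o=env.get_obs(); print(o['joint_positions'].round(2))
"
```

```text
t 4.9 reader xyz mm [ 0.2 68.9 31.7] F reader [-0.1 -0.9  0.3]
246 [[6.1, 78.2, 86.3], [1.8, 79.5, 89.3], [-2.2, 80.0, 91.3], [-4.9, 76.9, 89.4]]
247 [[6.4, 77.5, 82.9], [1.6, 80.0, 87.2], [-2.2, 79.7, 88.4], [-5.6, 78.6, 88.8]]
248 [[5.7, 79.2, 82.2], [1.9, 79.1, 83.6], [-2.2, 79.6, 85.8], [-5.7, 78.8, 86.4]]
249 [[6.3, 77.6, 77.8], [1.7, 79.5, 81.5], [-2.2, 79.4, 83.0], [-5.6, 78.5, 83.4]]
250 [[6.4, 77.3, 74.9], [1.9, 78.9, 78.2], [-1.9, 78.5, 79.3], [-5.5, 78.0, 80.3]]
251 [[4.9, 81.0, 76.5], [1.8, 78.9, 75.6], [-2.1, 79.0, 77.3], [-5.4, 77.4, 77.0]]
252 [[5.9, 78.3, 70.8], [1.8, 78.9, 73.0], [-1.9, 78.4, 74.0], [-6.0, 78.9, 76.1]]
253 [[5.2, 80.0, 70.0], [1.7, 79.0, 70.5], [-1.5, 77.2, 70.0], [-5.8, 78.2, 72.7]]
254 [[5.9, 78.2, 65.3], [1.6, 79.3, 68.1], [-1.1, 75.9, 65.8], [-6.9, 81.0, 73.3]]
255 [[5.2, 80.0, 64.7], [1.8, 78.5, 64.6], [-2.4, 79.3, 67.1], [-6.6, 80.2, 69.7]]
256 [[5.6, 78.9, 60.7], [1.4, 79.5, 63.1], [-1.8, 77.6, 62.5], [-6.2, 79.0, 65.7]]
257 [[9.2, 69.5, 47.0], [1.1, 80.2, 61.3], [-2.1, 78.3, 60.6], [-6.6, 79.9, 64.1]]
258 [[7.7, 73.3, 48.8], [3.9, 72.8, 49.8], [1.1, 69.4, 47.5], [-5.9, 77.9, 59.1]]
259 [[6.5, 76.2, 49.4], [3.3, 74.2, 48.7], [-0.0, 72.4, 48.3], [-3.0, 69.6, 46.7]]
260 [[6.2, 76.9, 47.5], [2.6, 76.0, 48.2], [-1.1, 75.3, 49.0], [-3.8, 71.8, 46.5]]
261 [[4.8, 80.4, 49.0], [1.7, 78.2, 48.1], [-1.7, 76.5, 47.7], [-4.9, 74.7, 47.2]]
262 [[4.0, 82.4, 48.6], [0.8, 80.4, 47.8], [-2.1, 77.5, 46.1], [-6.2, 77.9, 48.3]]
263 [[3.3, 84.2, 48.0], [-0.0, 82.4, 47.6], [-3.7, 81.9, 48.6], [-7.1, 80.4, 48.5]]
264 [[2.3, 86.6, 48.1], [-1.1, 85.1, 48.0], [-4.6, 84.1, 48.6], [-7.7, 81.7, 47.4]]
265 [[1.5, 88.7, 47.9], [-2.4, 88.6, 49.5], [-5.1, 85.3, 47.3], [-8.8, 84.6, 48.1]]
[ 1.016e+01  2.063e+01 -1.819e+01  5.119e+01  1.000e-02  9.267e+01]
```

View pics/s5.png

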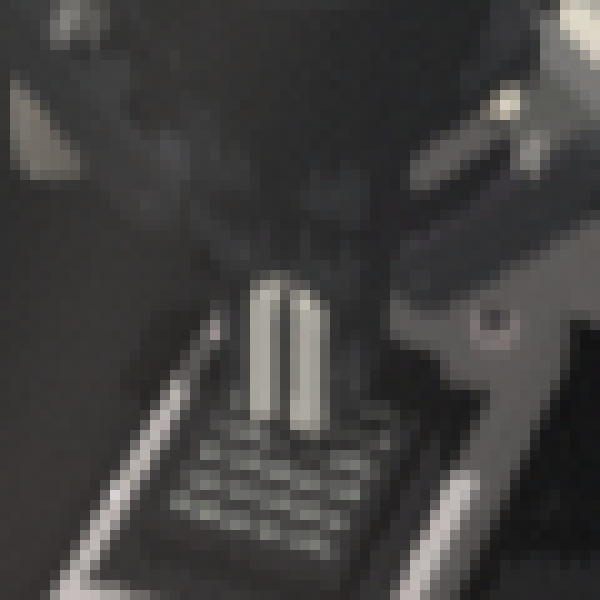

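```bash
python3 -c "
from h import *
im,d=camera('scene')
v,u=np.mgrid[150:262,240:330]
P=np.array([pt('scene',a,b,d[b,a]) for a,b in zip(u.ravel(),v.ravel()) if d[b,a]>0])-O
Q=np.c_[P@XR,P@YR,P[:,2]]*1000
for y0 in range(20,140,10):
  m=(Q[:,1]>=y0)&(Q[:,1]<y0+10)&(Q[:,2]>58)
  if m.any(): 
    q=Q[m]; print(y0,m.sum(),'zmin',np.percentile(q[:,2],[0,5]).round(),'x',q[:,0].min().round(),q[:,0].max().round())
"
```

```text
Traceback (most recent call last):
  File "h.py", line 12, in pt
    o,d=ray(name,u,v); return o+d*dep
        ~~~^^^^^^^^^^
  File "h.py", line 4, in ray
    p=camera_params(name); x=(u-p["cx"])/p["fx"]; y=(v-p["cy"])/p["fy"]
ValueError: time passes only in moves, steps and waits
```

send_rows(slide=[[0,0,0.4],[0,0,0.3],[0,0,0],[0,0,0]], turn=[[0,0,0],[0,0,0],[0,0,0],[0,0,0]], jaw=[0,0,0,0])

```text
time: 5.4
tcp_pos: [0.5176, 0.0928, 0.0248]
orientation: [[-0.13, 0.991, -0.0], [0.991, 0.13, 0.0], [0.0, -0.0, -1.0]]
ft_force: [1.4, -0.7, -0.0]
width: 0.006
```

send_rows(slide=[[0,0,0.2],[0,0,0.1],[0,0,0],[0,0,0]], turn=[[0,0,0],[0,0,0],[0,0,0],[0,0,0]], jaw=[0,0,0,0])

```text
time: 5.8
tcp_pos: [0.518, 0.0933, 0.0224]
orientation: [[-0.131, 0.991, 0.001], [0.991, 0.131, 0.001], [0.001, 0.001, -1.0]]
ft_force: [-1.3, 2.4, 5.1]
width: 0.001
```

send_rows(slide=[[0,0,0.1],[0,0,0],[0,0,0]], turn=[[0,0,0],[0,0,0],[0,0,0]], jaw=[0,0,0])

```text
time: 6.1
tcp_pos: [0.518, 0.0935, 0.0216]
orientation: [[-0.131, 0.991, 0.001], [0.991, 0.131, 0.001], [0.001, 0.001, -1.0]]
ft_force: [-3.1, 2.2, 8.0]
width: -0.001
```

```bash
cat >> h.py <<'E'
_cp={}
_orig=camera_params
def camera_params(n):
    if n not in _cp: _cp[n]=_orig(n)
    return _cp[n]
E
python3 -c "
from h import *
rd()
im,d=camera('scene')
cv2.imwrite('pics/s6.png',cv2.resize(im[150:290,220:370,::-1],None,fx=4,fy=4,interpolation=cv2.INTER_CUBIC))
v,u=np.mgrid[150:262,240:330]
P=np.array([pt('scene',a,b,d[b,a]) for a,b in zip(u.ravel(),v.ravel()) if d[b,a]>0])-O
Q=np.c_[P@XR,P@YR,P[:,2]]*1000
for y0 in range(-20,140,10):
  m=(Q[:,1]>=y0)&(Q[:,1]<y0+10)&(Q[:,2]>60)
  if m.any(): 
    q=Q[m]; print(y0,m.sum(),'zmin',np.percentile(q[:,2],[0,5]).round(),'x',q[:,0].min().round(),q[:,0].max().round())
"
```

```text
t 6.1 reader xyz mm [ 0.7 69.6 21.6] F reader [-2.8  2.6  8. ]
-20 2 zmin [63. 63.] x 98.0 98.0
-10 6 zmin [69. 69.] x -56.0 -47.0
0 38 zmin [60. 60.] x -55.0 -11.0
50 49 zmin [ 97. 100.] x -61.0 58.0
60 284 zmin [61. 96.] x -61.0 61.0
70 1037 zmin [60. 70.] x -61.0 61.0
80 1047 zmin [60. 94.] x -60.0 60.0
90 869 zmin [174. 184.] x -45.0 35.0
100 1729 zmin [175. 185.] x -29.0 27.0
110 22 zmin [250. 254.] x -10.0 8.0
```

View pics/s6.png

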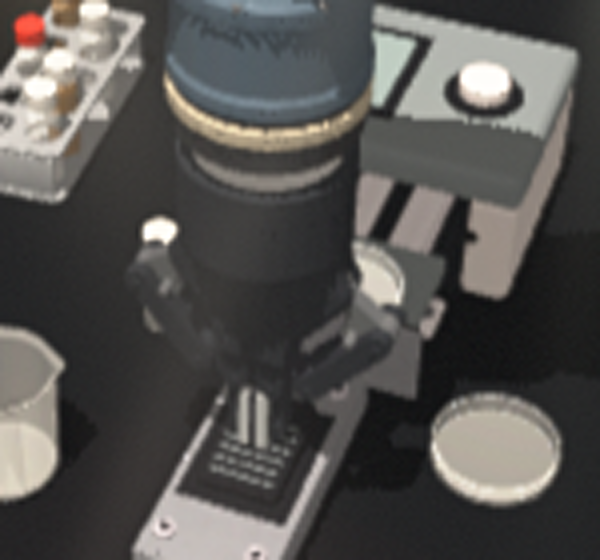

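The fingers rest on the pad at about (255,440) in the crop, and the knuckles clear the plate (z≥94 mm). Next I'll press the pad down.

send_rows(slide=[[0,0,0.15],[0,0,0.15],[0,0,0],[0,0,0]], turn=[[0,0,0],[0,0,0],[0,0,0],[0,0,0]], jaw=[0,0,0,0])

```text
time: 6.55
tcp_pos: [0.5181, 0.0929, 0.0187]
orientation: [[-0.13, 0.991, 0.001], [0.991, 0.13, 0.0], [0.0, 0.001, -1.0]]
ft_force: [-2.3, 0.5, 10.3]
width: 0.002
```

```bash
python3 -c "
from h import *
rd()"
```

```text
t 6.55 reader xyz mm [ 0.8 69.  18.7] F reader [-2.2  0.8 10.3]
```

send_rows(slide=[[0,0,0.1],[0,0,0],[0,0,0]], turn=[[0,0,0],[0,0,0],[0,0,0]], jaw=[0,0,0])

```text
time: 6.85
tcp_pos: [0.5181, 0.0929, 0.0177]
orientation: [[-0.13, 0.991, 0.001], [0.991, 0.13, 0.0], [0.0, 0.001, -1.0]]
ft_force: [-1.3, 0.1, 9.9]
width: 0.001
```

send_rows(slide=[[-0.2,0,0],[-0.2,0,0],[-0.2,0,0],[0,0,0],[0,0,0]], turn=[[0,0,0],[0,0,0],[0,0,0],[0,0,0],[0,0,0]], jaw=[0,0,0,0,0])

```text
time: 7.35
tcp_pos: [0.519, 0.0867, 0.0177]
orientation: [[-0.13, 0.991, 0.001], [0.991, 0.13, -0.0], [-0.0, 0.001, -1.0]]
ft_force: [-1.8, -1.3, 9.2]
width: -0.0
```

```bash
cat > chk.py <<'E'
import sys
from h import *
rd()
im,d=camera('scene')
cv2.imwrite(f'pics/{sys.argv[1]}.png',cv2.resize(im[150:290,220:370,::-1],None,fx=4,fy=4,interpolation=cv2.INTER_CUBIC))
E
python3 chk.py s7
```

```text
t 7.35 reader xyz mm [ 0.7 62.7 17.7] F reader [-1.9 -1.   9.2]
```

View pics/s7.png

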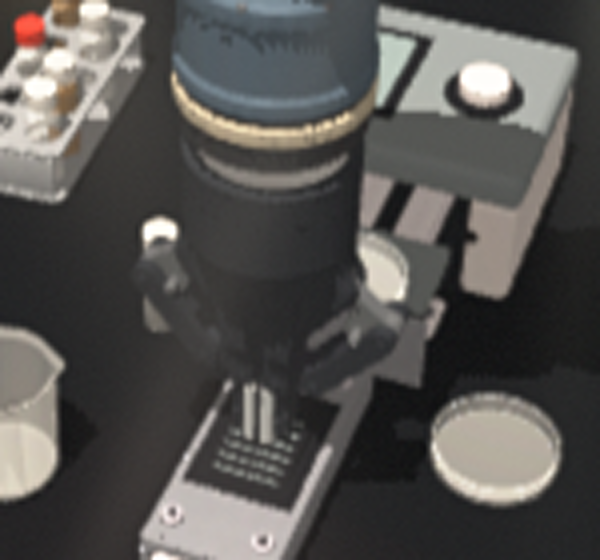

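The shuttle moves freely: the saddle screw went from (163,525) to (173,513) in the crop, with about 1 N along the rail. I'll keep pushing.

send_rows(slide=[[-0.4,0,0],[-0.5,0,0],[-0.5,0,0],[-0.5,0,0],[-0.4,0,0]], turn=[[0,0,0],[0,0,0],[0,0,0],[0,0,0],[0,0,0]], jaw=[0,0,0,0,0])

```text
time: 7.9
tcp_pos: [0.522, 0.0639, 0.0178]
orientation: [[-0.13, 0.991, 0.001], [0.991, 0.13, 0.0], [0.0, 0.001, -1.0]]
ft_force: [-1.8, 0.9, 9.9]
width: 0.003
```

send_rows(slide=[[-0.5,0,0],[-0.5,0,0],[-0.5,0,0],[-0.5,0,0],[-0.5,0,0]], turn=[[0,0,0],[0,0,0],[0,0,0],[0,0,0],[0,0,0]], jaw=[0,0,0,0,0])

```text
time: 8.4
tcp_pos: [0.5254, 0.0391, 0.0178]
orientation: [[-0.13, 0.991, 0.001], [0.991, 0.13, 0.0], [0.0, 0.001, -1.0]]
ft_force: [-2.2, 1.2, 10.6]
width: 0.001
```

```bash
python3 chk.py s8
```

```text
t 8.4 reader xyz mm [ 0.9 14.8 17.8] F reader [-2.1  1.5 10.6]
```

View pics/s8.png

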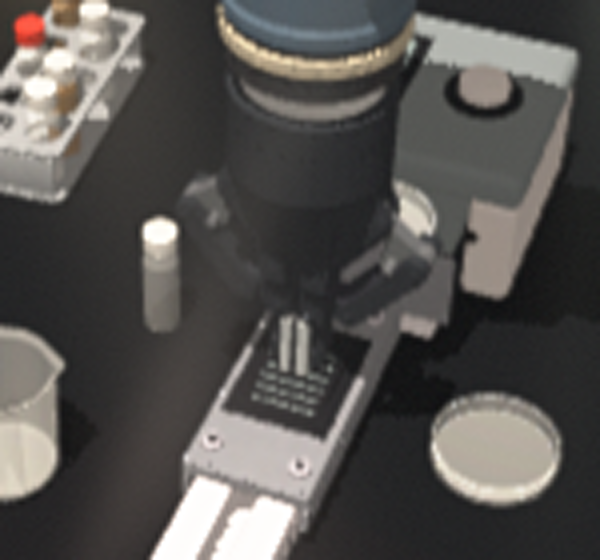

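send_rows(slide=[[-0.5,0,0],[-0.5,0,0],[-0.5,0,0],[-0.5,0,0],[-0.5,0,0]], turn=[[0,0,0],[0,0,0],[0,0,0],[0,0,0],[0,0,0]], jaw=[0,0,0,0,0])

```text
time: 8.95
tcp_pos: [0.5287, 0.0143, 0.0178]
orientation: [[-0.13, 0.991, 0.002], [0.991, 0.13, 0.0], [-0.0, 0.002, -1.0]]
ft_force: [-1.1, 0.7, 10.3]
width: 0.002
```

send_rows(slide=[[-0.4,0,0],[-0.3,0,0],[-0.3,0,0],[-0.2,0,0],[-0.2,0,0]], turn=[[0,0,0],[0,0,0],[0,0,0],[0,0,0],[0,0,0]], jaw=[0,0,0,0,0])

```text
time: 9.45
tcp_pos: [0.5306, 0.0005, 0.0178]
orientation: [[-0.13, 0.991, 0.002], [0.991, 0.13, 0.0], [-0.0, 0.002, -1.0]]
ft_force: [-1.5, 0.7, 9.7]
width: 0.002
```

```bash
python3 chk.py s9
```

```text
t 9.45 reader xyz mm [  1.  -24.3  17.8] F reader [-1.4  0.9  9.7]
```

View pics/s9.png

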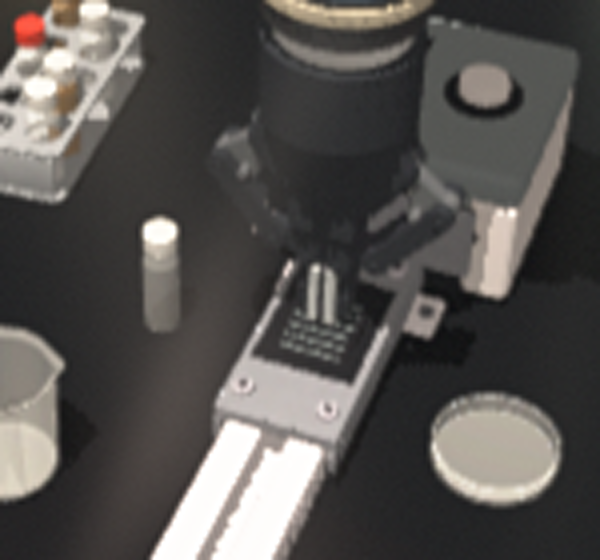

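send_rows(slide=[[-0.2,0,0],[-0.2,0,0],[0,0,0]], turn=[[0,0,0],[0,0,0],[0,0,0]], jaw=[0,0,0])

```text
time: 9.8
tcp_pos: [0.5311, -0.0037, 0.0178]
orientation: [[-0.13, 0.991, 0.002], [0.991, 0.13, -0.0], [-0.001, 0.002, -1.0]]
ft_force: [-1.9, -1.0, 10.3]
width: 0.003
```

send_rows(slide=[[-0.1,0,0],[-0.1,0,0],[0,0,0]], turn=[[0,0,0],[0,0,0],[0,0,0]], jaw=[0,0,0])

```text
time: 10.1
tcp_pos: [0.5314, -0.0056, 0.0179]
orientation: [[-0.13, 0.991, 0.002], [0.991, 0.13, -0.0], [-0.0, 0.002, -1.0]]
ft_force: [-1.4, -0.3, 9.8]
width: -0.001
```

send_rows(slide=[[-0.1,0,0],[-0.1,0,0],[0,0,0]], turn=[[0,0,0],[0,0,0],[0,0,0]], jaw=[0,0,0])

```text
time: 10.4
tcp_pos: [0.5316, -0.0075, 0.0179]
orientation: [[-0.13, 0.991, 0.002], [0.991, 0.13, -0.0], [-0.0, 0.002, -1.0]]
ft_force: [-1.3, -0.8, 10.8]
width: 0.005
```

send_rows(slide=[[-0.1,0,0],[-0.1,0,0],[0,0,0]], turn=[[0,0,0],[0,0,0],[0,0,0]], jaw=[0,0,0])

```text
time: 10.7
tcp_pos: [0.5318, -0.0081, 0.018]
orientation: [[-0.131, 0.991, 0.002], [0.991, 0.131, 0.003], [0.002, 0.002, -1.0]]
ft_force: [-2.5, 6.0, 12.4]
width: -0.002
```

send_rows(slide=[[-0.1,0,0],[-0.1,0,0],[0,0,0]], turn=[[0,0,0],[0,0,0],[0,0,0]], jaw=[0,0,0])

```text
time: 11.0
tcp_pos: [0.5321, -0.0092, 0.0182]
orientation: [[-0.132, 0.991, 0.002], [0.991, 0.132, 0.004], [0.004, 0.002, -1.0]]
ft_force: [-2.1, 9.5, 14.1]
width: -0.001
```

send_rows(slide=[[-0.1,0,0],[-0.1,0,0],[0,0,0]], turn=[[0,0,0],[0,0,0],[0,0,0]], jaw=[0,0,0])

```text
time: 11.3
tcp_pos: [0.5324, -0.0109, 0.0183]
orientation: [[-0.132, 0.991, 0.002], [0.991, 0.132, 0.005], [0.004, 0.003, -1.0]]
ft_force: [-2.7, 11.8, 14.7]
width: 0.001
```

```bash
python3 chk.py s10
```

```text
t 11.3 reader xyz mm [  1.4 -35.8  18.3] F reader [-1.1 12.1 14.7]
```

View pics/s10.png

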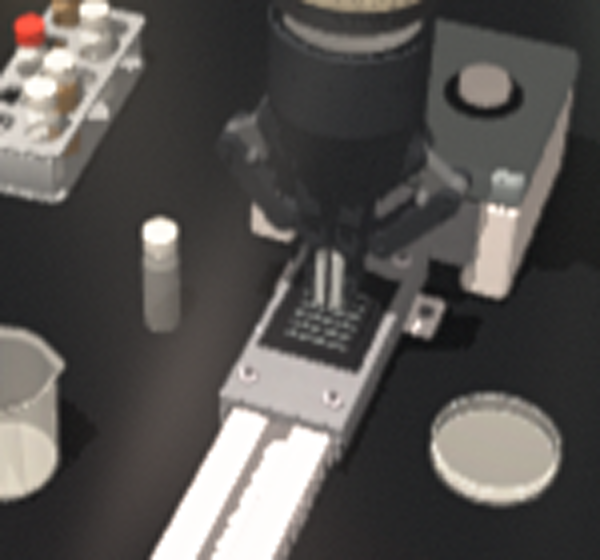

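The shuttle stopped at TCP reader y ≈ -32 mm after about 101 mm of travel. The force rose to 12 N and the plate is against the box, at about (440,240) in the crop. I'll ease off slightly and lift straight up.

send_rows(slide=[[0.1,0,0],[0,0,-0.2],[0,0,-0.2],[0,0,-0.2],[0,0,-0.3]], turn=[[0,0,0],[0,0,0],[0,0,0],[0,0,0],[0,0,0]], jaw=[0,0,0,0,0])

```text
time: 11.85
tcp_pos: [0.5313, -0.0123, 0.0259]
orientation: [[-0.13, 0.991, -0.0], [0.991, 0.13, 0.0], [0.0, -0.0, -1.0]]
ft_force: [0.5, -0.3, -0.2]
width: -0.0
```

send_rows(slide=[[0,0,-1.0],[0,0,-3.0],[0,0,-4.0],[0,0,-4.0],[0,0,0]], turn=[[0,0,0],[0,0,0],[0,0,0],[0,0,0],[0,0,0]], jaw=[0,0,0,0,0])

```text
time: 12.35
tcp_pos: [0.5344, -0.0124, 0.1515]
orientation: [[-0.13, 0.991, 0.008], [0.991, 0.13, -0.0], [-0.001, 0.008, -1.0]]
ft_force: [1.2, 1.1, 0.7]
width: -0.0
```

```bash
python3 chk.py s11; python3 -c "
from h import *
im,d=camera('top'); cv2.imwrite('pics/t11.png',cv2.resize(im[150:280,170:400,::-1],None,fx=3.45,fy=3.45,interpolation=cv2.INTER_CUBIC))"
```

```text
t 12.35 reader xyz mm [  3.2 -37.5 151.5] F reader [1.3 0.9 0.7]
```

View pics/s11.png

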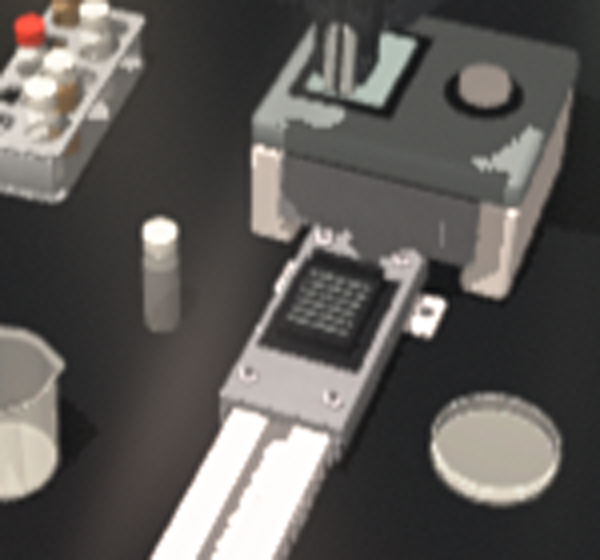

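View pics/t11.png

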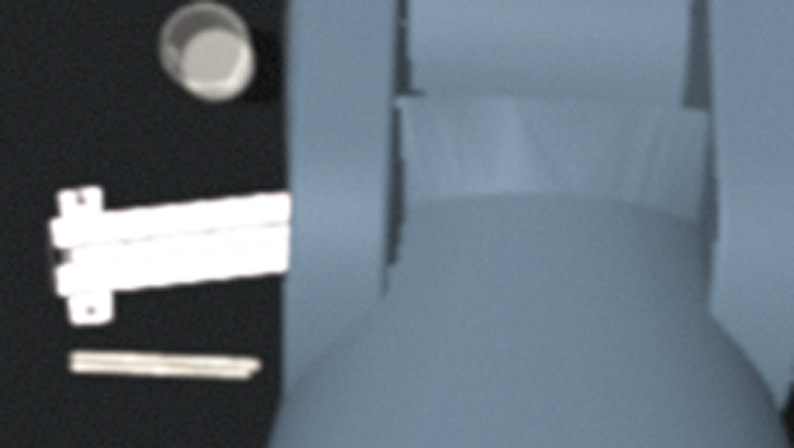

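The plate is flat on the box's face, at about (370,210) in the crop. The pad is up and the saddle screw at (248,372) hasn't moved. On to the key.

```bash
python3 -c "
from h import *
plan([.5131,-.1495,.15],5)"
```

```text
t 12.45 tcp [ 0.5321 -0.0123  0.1471] F [-0.4 -0.5 -1.3] turn/row [ 0.02  0.   -0.  ]
[-2.67 -0.73 -0.06]
[-2.67 -0.73 -0.06]
[-2.67 -0.73 -0.06]
[-2.67 -0.73 -0.06]
[-2.67 -0.74 -0.06]
```

send_rows(slide=[[-2.7,-0.7,0],[-2.7,-0.7,0],[-2.7,-0.75,0],[-2.7,-0.75,0],[-2.6,-0.75,0]], turn=[[0,0,0],[0,0,0],[0,0,0],[0,0,0],[0,0,0]], jaw=[0,0,0,0,0])

```text
time: 12.95
tcp_pos: [0.5116, -0.1508, 0.1445]
orientation: [[-0.13, 0.991, -0.003], [0.991, 0.13, 0.001], [0.001, -0.002, -1.0]]
ft_force: [0.3, 0.9, -1.1]
width: 0.004
```

send_rows(slide=[[0,0,1.5],[0,0,1.5],[0,0,1.5],[0,0,0],[0,0,0]], turn=[[0,0,0],[0,0,0],[0,0,0],[0,0,0],[0,0,0]], jaw=[0,0,0,0,0])

```text
time: 13.45
tcp_pos: [0.5121, -0.1497, 0.1002]
orientation: [[-0.13, 0.991, -0.002], [0.991, 0.13, 0.001], [0.001, -0.002, -1.0]]
ft_force: [-0.2, -0.3, -0.1]
width: 0.0
```

```bash
python3 chk.py s12;  python3 -c "
from h import *
plan([.5131,-.1495,.08],4)"
```

```text
t 13.45 reader xyz mm [ -36.9 -170.7  100.2] F reader [-0.2 -0.2 -0.1]
t 13.5 tcp [ 0.5127 -0.1498  0.1008] F [-0.9  0.1  0.7] turn/row [-0.01 -0.01 -0.  ]
[0.01 0.01 0.52]
[0.01 0.01 0.52]
[0.01 0.01 0.52]
[0.01 0.01 0.52]
```

View pics/s12.png

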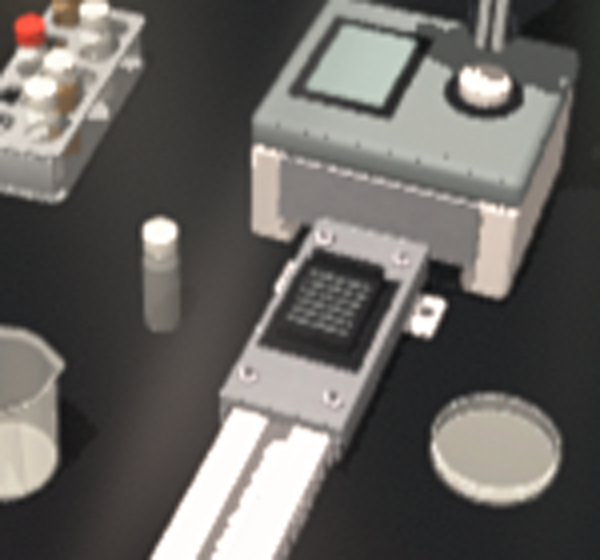

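The fingers are directly over the key, at (488,48) against the key at (485,85) in the crop. The shuttle is home. Lowering now.

send_rows(slide=[[0,0,0.7],[0,0,0.7],[0,0,0.7],[0,0,0],[0,0,0]], turn=[[0,0,0],[0,0,0],[0,0,0],[0,0,0],[0,0,0]], jaw=[0,0,0,0,0])

```text
time: 14.0
tcp_pos: [0.5127, -0.1499, 0.0797]
orientation: [[-0.13, 0.991, -0.001], [0.991, 0.13, 0.0], [0.0, -0.0, -1.0]]
ft_force: [0.8, -0.3, 0.2]
width: 0.002
```

send_rows(slide=[[0,0,0.2],[0,0,0.2],[0,0,0.1],[0,0,0],[0,0,0]], turn=[[0,0,0],[0,0,0],[0,0,0],[0,0,0],[0,0,0]], jaw=[0,0,0,0,0])

```text
time: 14.5
tcp_pos: [0.5131, -0.15, 0.0752]
orientation: [[-0.13, 0.991, 0.001], [0.991, 0.13, -0.0], [-0.0, 0.001, -1.0]]
ft_force: [-0.1, -0.3, 2.5]
width: -0.003
```

send_rows(slide=[[0,0,0.2],[0,0,0],[0,0,0]], turn=[[0,0,0],[0,0,0],[0,0,0]], jaw=[0,0,0])

```text
time: 14.8
tcp_pos: [0.5131, -0.15, 0.0731]
orientation: [[-0.13, 0.991, 0.001], [0.991, 0.13, -0.0], [-0.0, 0.001, -1.0]]
ft_force: [0.7, -0.1, 3.6]
width: -0.0
```

send_rows(slide=[[0,0,0.2],[0,0,0],[0,0,0]], turn=[[0,0,0],[0,0,0],[0,0,0]], jaw=[0,0,0])

```text
time: 15.1
tcp_pos: [0.5131, -0.15, 0.0716]
orientation: [[-0.13, 0.991, 0.001], [0.991, 0.13, -0.0], [-0.0, 0.001, -1.0]]
ft_force: [-1.6, 0.3, 11.3]
width: 0.005
```

send_rows(slide=[[0,0,0.1],[0,0,0],[0,0,0]], turn=[[0,0,0],[0,0,0],[0,0,0]], jaw=[0,0,0])

```text
time: 15.4
tcp_pos: [0.5132, -0.15, 0.0714]
orientation: [[-0.13, 0.991, 0.002], [0.991, 0.13, -0.0], [-0.001, 0.002, -1.0]]
ft_force: [-3.1, 2.2, 19.4]
width: -0.002
```

send_rows(slide=[[0,0,0.1],[0,0,0],[0,0,0]], turn=[[0,0,0],[0,0,0],[0,0,0]], jaw=[0,0,0])

```text
time: 15.7
tcp_pos: [0.5133, -0.1501, 0.0712]
orientation: [[-0.13, 0.991, 0.002], [0.991, 0.13, -0.001], [-0.001, 0.002, -1.0]]
ft_force: [-6.6, 2.1, 27.9]
width: 0.0
```

The key is bottomed: the travel stopped and the force reached 28 N. I'll release it and move clear.

send_rows(slide=[[0,0,-0.4],[0,0,-0.8],[0,0,-2.0],[0,0,-3.0],[0,0,-3.0]], turn=[[0,0,0],[0,0,0],[0,0,0],[0,0,0],[0,0,0]], jaw=[0,0,0,0,0])

```text
time: 16.2
tcp_pos: [0.5119, -0.1497, 0.1613]
orientation: [[-0.13, 0.991, -0.002], [0.991, 0.13, 0.001], [0.001, -0.002, -1.0]]
ft_force: [0.9, -0.1, -0.5]
width: -0.002
```

send_rows(slide=[[0,-2.0,-1.0],[-3.0,-3.0,0],[-3.0,-3.0,0],[-3.0,-3.0,0],[-3.0,-3.0,0]], turn=[[0,0,0],[0,0,0],[0,0,0],[0,0,0],[0,0,0]], jaw=[0,0,0,0,0])

```text
time: 16.7
tcp_pos: [0.3882, -0.2878, 0.1707]
orientation: [[-0.131, 0.991, -0.001], [0.991, 0.131, 0.001], [0.001, -0.001, -1.0]]
ft_force: [0.6, 0.1, 0.0]
width: -0.002
```

send_rows(slide=[[-3.0,0,0],[-3.0,0,0],[0,0,0],[0,0,0]], turn=[[0,0,0],[0,0,0],[0,0,0],[0,0,0]], jaw=[0,0,0,0])

```text
time: 17.1
tcp_pos: [0.3969, -0.3466, 0.1702]
orientation: [[-0.129, 0.992, -0.001], [0.992, 0.129, 0.002], [0.002, -0.001, -1.0]]
ft_force: [-0.3, 0.6, -0.3]
width: 0.003
```

```bash
python3 chk.py s13; python3 -c "
from h import *
im,d=camera('top'); cv2.imwrite('pics/t13.png',cv2.resize(im[150:280,170:400,::-1],None,fx=3.45,fy=3.45,interpolation=cv2.INTER_CUBIC))"
```

```text
t 17.1 reader xyz mm [-176.8 -350.9  170.2] F reader [-0.2  0.7 -0.3]
```

View pics/s13.png

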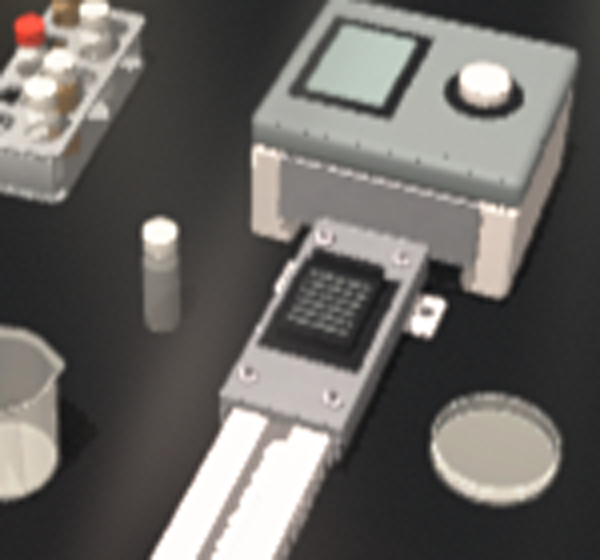

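View pics/t13.png

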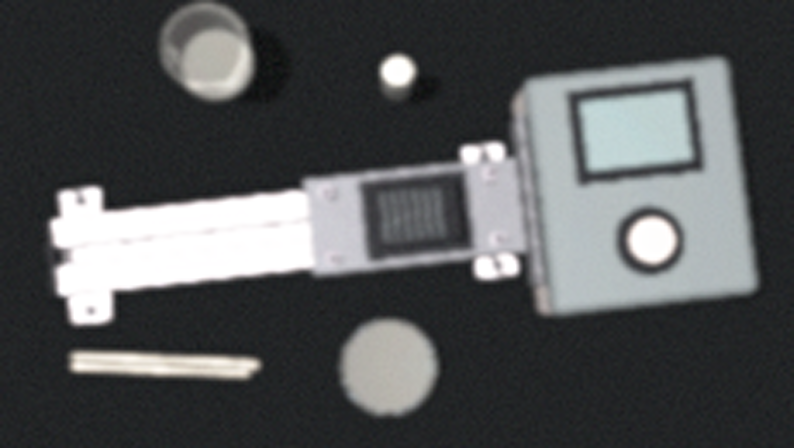

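Both views show the plate flat on the box, the pad and key up, and the bystanders unmoved: spare dish (388,367), vial (398,72), tweezers (165,365), beaker (205,45).

```bash
python3 -c "
from h import *
print(job.hand_in())"
```

```text
the job is handed in; nothing more can be done
None
```

I pressed the lock pad and, holding it down, pushed the shuttle about 101 mm to its stop. I then let the pad spring up, pressed the round key fully down and let it go. I handed in at about 17 s with the arm clear; the hand-in reports no verdict.

- **Shuttle:** It slid with about 1–2 N along the rail while the pad was down. At the stop the force rose to 12 N and it moved no farther. The last pictures show the plate flat on the box's face, and the shuttle has not moved since I let go of the pad.
- **Key:** It bottomed after about 5 mm. I went on pressing to 28 N to be sure, well over the 5 N it needs. It looks fully up again in the last pictures.
- **Other items:** The spare dish, vial, beaker and tweezers are where they were at the start. The sample dish is now inside the box, so I could not see it in the last pictures.
- **Disagreement:** The fingertips turned out to be about 26 mm above the reported TCP, though the description puts the TCP at their very end. I found the contact heights from the depth image and the measured force instead.

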